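# Move the tumbler clip along its rail and clamp it over the drip dish

## Robot

A 6-joint arm with a two-finger parallel gripper is mounted at the origin on the work surface. World frame = base frame: x ahead of the robot, y to its left, z up, the work surface at z = 0. Lengths are in mm, angles in rad, forces in N, time in s.
With the tool pointing down it reaches from about 275 to 825 mm from the base axis. Payload 5.2 kg.
Tool frame: the origin (TCP) lies at the very end of the fingers, on their centre line; the grasp point (between the pads) lies 19 mm behind it; z points along the fingers, y is the line along which they close (so a half turn about z gives the same grasp; the last joint's range is limited). The gripper opens to 93 mm and grips with 3 to 60 N. Pads are 15 mm wide; open, the fingers measure 128 mm over their backs; the gripper's body (75 mm by 188 mm) begins 65 mm behind the grasp point.
Start: joints at [-0.203, 0.259, 1.535, -0, 1.348, -0.203], TCP at [550.005, 0.023, 218.653] pointing down, gripper open.
Joint ranges: [-3.14, 3.14], [-0.91, 2.08], [0.19, 2.58], [-1.22, 4.36], [0.22, 2.71], [-3.12, 3.12]. Speed limits (rad/s): [2.57, 2.57, 3.14, 3.14, 3.14, 3.14].

## Interface

Orientations are given as [roll, pitch, yaw] about the fixed x, y, z axes, in that order (R = Rz(yaw) Ry(pitch) Rx(roll)).
In Python, from bench import robot gives the robot as it stands. The module is installed in compiled form; this text tells all that it offers. Calls block until the motion is done:
- robot.move_ptp(position, orientation): joint-space move of the TCP to a pose.
- robot.move_linear(position, ori=None, speed=150, f_stop=None): straight line of the TCP; ori=None keeps the orientation; speed is the mean speed in mm/s. With f_stop (N) it stops when the force on the tool has changed by that much, and returns True; else False.
- robot.move_j(angles): joint-space move.
- robot.move_gripper(opening): opening from 0.0 (shut) to 1.0 (fully open); the grip force is fixed at half the most; returns when the fingers have stopped.
- robot.sleep(seconds).
- robot.inverse_kinematics(position, orientation): joint angles nearest the present ones, or None.
- robot.get_image(name): name is "scene" or "side" or "wrist"; returns a dict with "img" (420x560x3 uint8, blue, green, red), "fovy" (degrees; the focal length in pixels is half the picture's height over the tangent of half this angle, whatever the lens; pixels are square), "cx", "cy" (the principal point, pixels), "eye" and "orientation" of the camera in the world. Camera axes: x right, y down, z forward; pixel columns grow to the right and rows downward; lengths in mm; the calibration is good to about 2 mm. A picture is of the moment at which its call begins. There is no depth.
A pose or a line that the arm cannot do raises robot.MotionError and nothing moves.
- robot.hand_in(): hands the job in; it is judged then, once.
Readings, each from a call of its own:
- robot.current_t(): time.
- robot.current_qpos(): joint angles.
- robot.current_joint_vel(): joint speeds.
- robot.current_joint_efforts(): joint torques, N m.
- robot.current_tcp_pos(): TCP position.
- robot.current_eef_rot(): TCP orientation.
- robot.current_contact_force(): force on the tool from outside, world axes, zero at the start.
- robot.current_ft_torque(): the same for the moment, N m.
- robot.current_gripper_width(): opening from 0.0 (shut) to 1.0 (fully open).
- robot.current_finger_force(): force on a finger pad.
Only numpy, scipy, OpenCV 4.12 (cv2) and the standard library are available. Lean on these libraries where they do the work, as an engineer would, in place of code of your own. Each camera call takes 0.05 s, during which the arm holds its last target. There are 200 camera calls.

## Task

The rinsed beaker, upside down in its clip, is dripping on the tiles. Turn the winged clamp knob on top of the clip's saddle anticlockwise until it is fully loose, slide the saddle along the rail until the beaker is centred over the round white soap dish, then turn the knob clockwise until it is fully tight again and let go. Leave the dish, the pill case, the denture box and the toothbrush where they are.

Things in the scene. Friction and masses are not known exactly. Their poses are not given: they have to be found in the camera images.
- rail: Chrome rail fixed to the ledge: level flat bar 420 long along its own y axis, 24 wide (x), 14 high, its top 104 above the ledge, on two round posts (18 thick, foot discs 52 wide) at y = -200 and +200. Origin on the ledge under the middle of the bar. The beaker hangs on the rail's +x side.
- carriage (a joint): Position (m) of the chrome saddle along the rail's y axis; 0 at the middle, stops at -0.15 and +0.15. The saddle is 42 x 52 (along the rail) x 45 high, its top 125 above the ledge. It slides with light friction (about 2 N) when the clamp is loose and is held (20 N or more) when it is tight.
- knob (a joint): Angle (rad) of the clamp knob: 0 = fully tight (stop), 1.4 = fully loose (stop). It grows anticlockwise seen from above. The clamp is free of the rail above about 1.0. Turning takes up to 0.4 N m; it stays where it is left.
- knob_grip (a point): Height to grip, on the clamp knob's upright axis, 160 above the ledge, 11 below the top of the wing. The knob is a disc (32 wide, 126 to 138 above the ledge) carrying one flat upright black wing, 48 long along this point's x, 12 thick along its y, 137 to 171 above the ledge. The wing stands across the rail when tight, nearly along it when loose; the point turns with it.
- beaker (a point): Centre of the downward mouth of the glass beaker, 45 above the ledge. The beaker is 66 wide and 90 tall, bottom up at 135 above the ledge, and is held fast in the chrome clip of the saddle, 95 to the rail's +x side of the knob axis; it moves with the saddle.
- dish: Loose round white ceramic soap dish with three ribs, 110 wide at the rim, 24 high. Origin at the centre of its underside. Stands below the beaker's path near one end of the rail.
- pill_case: Loose grey plastic pill case, 60 x 95 (its y) x 22 high, four lids. Origin at the centre of its underside. Bystander, stands below the beaker's path near the other end.
- denture_box: Loose clear plastic denture box with a white basket, 82 x 92 x 51 high, closed. Origin at the centre of its underside. Bystander, beyond the rail on the beaker's side.
- toothbrush: Loose bamboo toothbrush, 185 long along its x axis, 11 wide, 8 thick (18 at the bristles). Origin at the underside near its middle. Bystander, on the robot's side of the rail.

How it is judged (in metres and radians):
On the way, in this order (a step that is already met when the one before it is completed fails the run):
1. the clamp knob is turned loose (beyond 1.05 rad) before the saddle has been shifted 25 mm (value of joint knob above 1.05 rad and distance of beaker from where it was at the start of the episode below 0.025 m), for 0.1 s.
2. with the knob still loose (beyond 0.8 rad), the beaker is brought over the dish (within 15 mm) (value of joint knob above 0.8 rad and horizontal distance between beaker and dish below 0.015 m), for 0.1 s.
At the end, for the whole second after the job is handed in: The knob is tight again (within 0.25 rad of its stop), the beaker's axis is within 14 mm of the dish's centre seen from above, the saddle is at rest, and the dish, pill case, denture box and toothbrush are within 20 mm of where they stood (value of joint knob below 0.25 rad and horizontal distance between beaker and dish below 0.014 m and distance of each of dish, pill_case, denture_box, toothbrush from where it was at the start of the episode below 0.02 m and velocity of joint carriage between -0.005 and 0.005 m/s); the robot touches nothing.
It fails at once if the dish or a bystander is shifted more than 20 mm (distance of any of dish, pill_case, denture_box, toothbrush from where it was at the start of the episode above 0.02 m).
It also fails if it takes over 42 s, if anything falls off the work surface, if the arm or the gripper's body presses on something with over 40 N, if the wrist force passes 120 N, or if a joint passes its speed limit or range.

## Working session

There is one attempt and no reset: what is moved stays moved. The work goes in short steps, each a Python script; the robot and the scene stay as the last script left them, time stands still between calls to the robot, and variables do not carry over. Pictures are saved under pics/ and viewed, at most 10 in all, crops included, and the job is handed in when it is done.

```bash
mkdir -p pics
python3 - <<'E'
from bench import robot
import cv2,pickle
d={}
for n in("scene","side","wrist"):
    d[n]=robot.get_image(n); cv2.imwrite(f"pics/{n}0.png",d[n]["img"]); print(n,{k:v for k,v in d[n].items() if k!="img"})
pickle.dump(d,open("d0.pkl","wb"))
print(robot.current_t(),robot.current_eef_rot())
E
```

```text
scene {'fovy': 42.61901292535886, 'cx': 276.45713361824625, 'cy': 221.5943184151176, 'eye': array([923.74295194, 442.39648175, 965.37812661]), 'orientation': array([-2.5746984 , -0.00818597,  2.53907392])}
side {'fovy': 52.53104533252132, 'cx': 283.380648142831, 'cy': 213.51888624459528, 'eye': array([ 317.20651663, -404.49128054,  753.88615842]), 'orientation': array([-2.45723364,  0.00799911, -0.64314345])}
wrist {'fovy': 61.08589021794625, 'cx': 286.0395068472376, 'cy': 214.55847650968278, 'eye': array([549.42385599,  77.48008456, 384.00283117]), 'orientation': array([2.85890609e+00, 2.06718980e-03, 3.84627208e-04])}
0.15 [-3.14027442e+00 -2.51353634e-04  1.57084622e+00]
```

View pics/scene0.png

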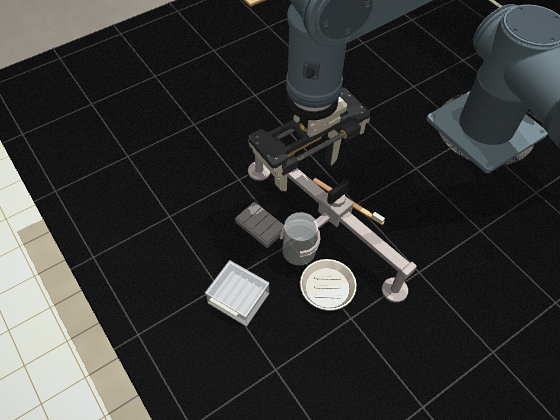

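View pics/side0.png

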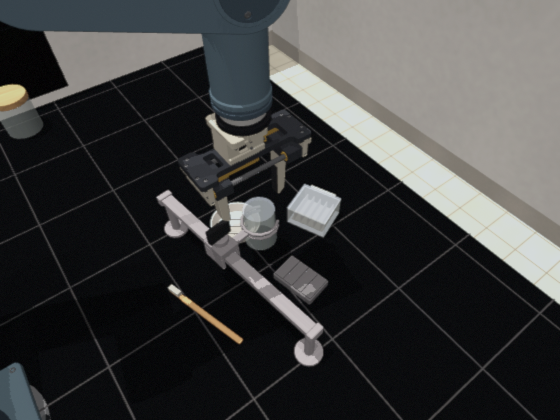

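View pics/wrist0.png

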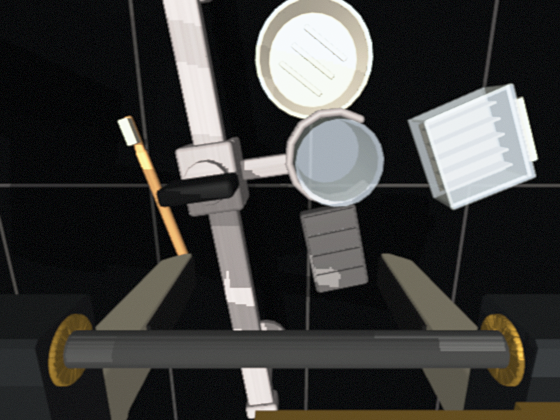

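```bash
cat > h.py <<'E'
import numpy as np
from scipy.spatial.transform import Rotation as R
def cam(c):
    f=210/np.tan(np.radians(c["fovy"])/2); return f,R.from_euler("xyz",c["orientation"]).as_matrix(),np.array(c["eye"])
def px2(c,u,v,z):
    f,M,e=cam(c); d=M@[(u-c["cx"])/f,(v-c["cy"])/f,1]; return (e+d*(z-e[2])/d[2])[:2]
def proj(c,p):
    f,M,e=cam(c); q=M.T@(np.array(p)-e); return np.array([c["cx"]+f*q[0]/q[2],c["cy"]+f*q[1]/q[2]])
E
python3 - <<'E'
import pickle,cv2
from h import *
np.set_printoptions(precision=1,suppress=True)
d=pickle.load(open("d0.pkl","rb"))
for n,l,u,v,z in [("scene","foot+",259,171,3),("scene","foot-",396,290,3),("side","foot",176,228,3),("side","foot",309,351,3),
 ("scene","dish",328,284,24),("wrist","dish",314,57,24),("scene","beaker top",300,225,135),("side","beaker top",260,212,135),("wrist","beaker top",340,158,135),
 ("wrist","sad",177,150,125),("wrist","sad",240,140,125),("wrist","sad",247,207,125),("wrist","sad",190,216,125),
 ("wrist","wing",160,192,171),("wrist","wing",237,184,171)]:
    print(n,l,px2(d[n],u,v,z))
w=d["wrist"]["img"][0:240,100:400]; cv2.imwrite("pics/w1.png",cv2.resize(w,None,fx=2.5,fy=2.5,interpolation=cv2.INTER_CUBIC))
a=d["scene"]["img"][150:320,230:430]; cv2.imwrite("pics/s1.png",cv2.resize(a,None,fx=3.5,fy=3.5,interpolation=cv2.INTER_CUBIC))
E
```

```text
scene foot+ [ 526.  -191.4]
scene foot- [466.1 205.4]
side foot [465.  200.5]
side foot [ 524.9 -194.3]
scene dish [576.4 126.8]
wrist dish [574.8 126. ]
scene beaker top [587.3  40.9]
side beaker top [583.2  32.2]
wrist beaker top [586.5  46.2]
wrist sad [470.4  50.6]
wrist sad [516.   57.7]
wrist sad [519.5   8.1]
wrist sad [476.   1.]
wrist wing [471.8  29.9]
wrist wing [519.2  34.9]
```

View pics/w1.png

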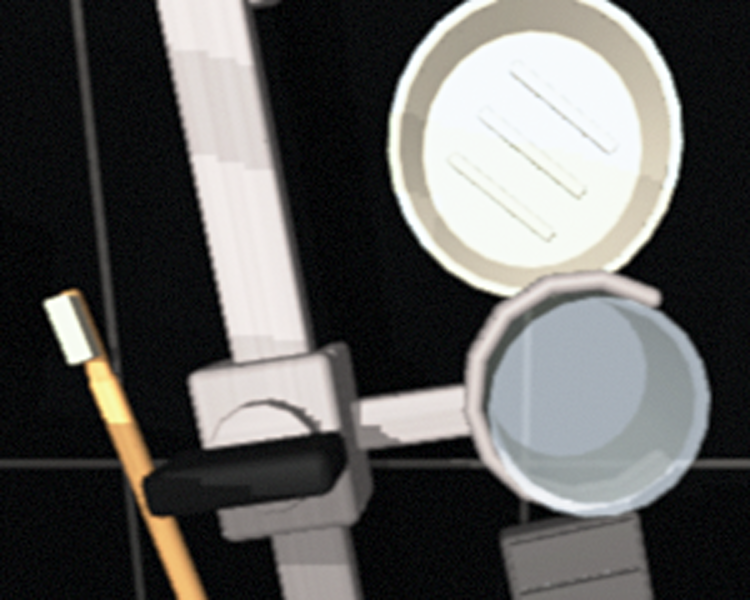

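View pics/s1.png

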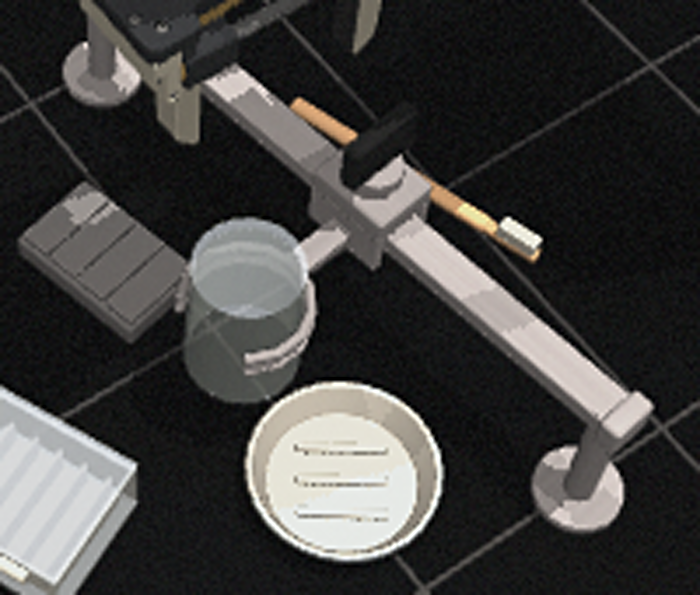

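The wrist view shows the wing across the rail (tight), with the knob axis near (495,30), the beaker near (586.5,45) and the dish at about (575.5,126.4). Rail yaw is about 0.15, so the required slide is about +82 mm. I'm moving above the knob for a check picture.

Run:
```python
from bench import robot
from h import *
import cv2,pickle
robot.move_ptp([495,30,235],[np.pi,0,0.15])
print(robot.current_qpos(),robot.current_tcp_pos(),robot.current_t())
c=robot.get_image("wrist"); pickle.dump(c,open("d1.pkl","wb"))
im=c["img"].copy()
for s in (24,-24):
  for t in(6,-6):
    p=proj(c,[495+s*.9888-t*.1494,30+s*.1494+t*.9888,171]); cv2.circle(im,(int(p[0]),int(p[1])),2,(0,0,255),-1)
cv2.imwrite("pics/w2.png",im)
```

```text
[-1.64888314e-01  1.49668322e-01  1.63273981e+00 -1.76281188e-06
  1.35916588e+00  1.25494378e+00] [495.07657928  29.94254798 234.9572214 ] 1.4583
```

View pics/w2.png

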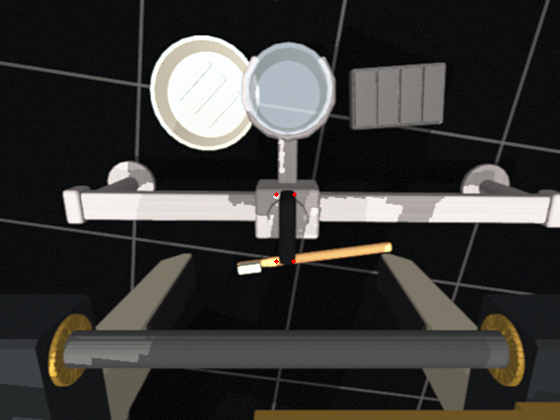

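The wing sits about 3 px (roughly 2.5 mm) towards −rail-y from my estimate (columns 281–296, rows 190–262). I'll correct for that, grip, and turn loose.

Run:
```python
from bench import robot
from h import *
import pickle
np.set_printoptions(precision=3,suppress=True)
c=pickle.load(open("d1.pkl","rb"))
print("dish",px2(c,203,93,24),"beaker",px2(c,288.5,90,135))
K=np.array([495.4,27.6]); y0=0.15
robot.move_gripper(0.6)
robot.move_linear([*K,150],[np.pi,0,y0],speed=120,f_stop=15)
robot.move_linear([*K,142],speed=40,f_stop=10)
robot.move_gripper(0.0)
def st(): print(robot.current_tcp_pos(),robot.current_eef_rot()[2],robot.current_contact_force(),robot.current_ft_torque(),robot.current_gripper_width(),robot.current_t())
st()
for a in np.linspace(0,1.37,7)[1:]:
    robot.move_ptp([*K,142],[np.pi,0,y0+a]); st()
```

```text
dish [575.907 126.426] beaker [585.827  41.742]
[495.149  29.052 142.005] 0.14958044589746744 [-0.569  5.396  1.142] [ 0.915  0.107 -0.099] 0.1257470209007731 4.2667
[495.012  29.547 142.007] 0.3791286083866723 [-0.22   6.485  1.347] [1.21  0.137 0.203] 0.12628700400175996 4.6
[494.778  29.953 142.01 ] 0.6074846446868474 [-0.161  8.269  2.337] [1.452 0.261 0.207] 0.12672408325511617 4.9333
[494.543  29.425 141.985] 0.8358941210558273 [-1.614  6.426  2.271] [1.034 0.383 0.186] 0.12726204339871972 5.2667
[494.364  28.017 141.943] 1.0599974027998686 [-4.285  2.468  4.357] [0.319 0.864 0.151] 0.12100045195571948 5.6
[493.933  27.448 141.913] 1.2884588858507224 [-7.322  1.329  5.133] [0.06  1.134 0.154] 0.12904932360525462 5.9333
[493.435  27.406 141.939] 1.5168291020130886 [-7.765 -0.615  7.536] [0.048 1.4   0.159] 0.1256227184009386 6.2667
```

Run:
```python
from bench import robot
from h import *
import cv2,pickle
np.set_printoptions(precision=3,suppress=True)
robot.move_linear([493.4,27.6,142],speed=30)
robot.move_linear([480.9,110.9,142],speed=40)
print(robot.current_tcp_pos(),robot.current_eef_rot()[2],robot.current_contact_force(),robot.current_gripper_width(),robot.current_t())
d={n:robot.get_image(n) for n in("scene","side","wrist")}
pickle.dump(d,open("d2.pkl","wb"))
a=cv2.resize(d["scene"]["img"][180:330,270:420],(400,400),interpolation=2); b=cv2.resize(d["wrist"]["img"][0:250,280:530],(400,400),interpolation=2)
cv2.imwrite("pics/c2.png",np.hstack([a,b]))
```

```text
[481.192 110.896 141.986] 1.519750632652556 [ 2.041 -0.534 -2.935] 0.12723505340959695 8.775
```

View pics/c2.png

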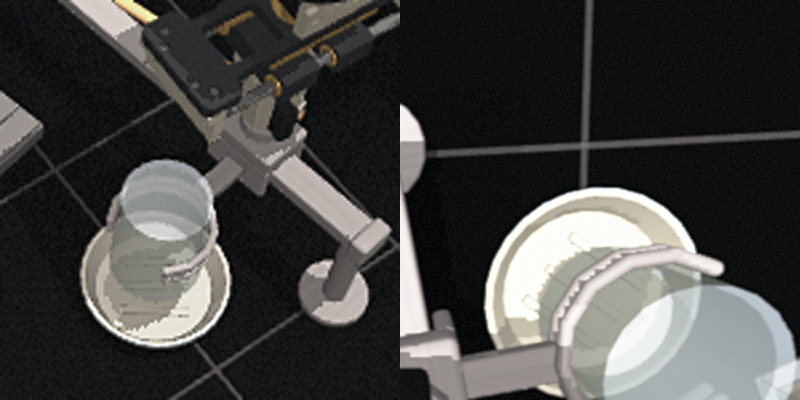

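Run:
```python
from h import *
import pickle
d=pickle.load(open("d2.pkl","rb"))
print(px2(d["scene"],332.8,255,135),px2(d["scene"],328.4,284.3,24),px2(d["wrist"],467.2,234,135))
# predicted circle extents for beaker centred over dish vs. seen
B=np.array([575.6,126.4])
for n in("scene","wrist"):
  q=np.array([proj(d[n],[B[0]+33*np.cos(t),B[1]+33*np.sin(t),135]) for t in np.linspace(0,6.28,60)])
  q=(q-[270,180])*2.667 if n=="scene" else (q-[280,0])*1.6+[400,0]
  print(n,q.min(0),q.max(0))
```

```text
[576.03881544 123.94797628] [576.16694929 127.72000587] [574.78559472 122.81777946]
scene [120.24626406 159.30590656] [220.41460097 247.14359425]
wrist [599.50375502 260.50874147] [808.14010877 457.00118221]
```

Both views put the beaker about 3 mm short along the rail. I'll nudge it, tighten, release, and look again.

Run:
```python
from bench import robot
from h import *
import cv2,pickle
np.set_printoptions(precision=3,suppress=True)
P=np.array([480.5,114.1])
robot.move_linear([*P,142],speed=20); robot.sleep(0.3)
def st(): print(robot.current_tcp_pos(),robot.current_eef_rot()[2],robot.current_contact_force(),robot.current_ft_torque(),robot.current_gripper_width(),robot.current_t())
for y in np.linspace(1.52,0.13,7)[1:]:
    robot.move_ptp([*P,142],[np.pi,0,y]); st()
robot.sleep(0.3); st()
robot.move_gripper(0.5); 
robot.move_linear([*P,235],speed=120); st()
d={n:robot.get_image(n) for n in("scene","side","wrist")}
pickle.dump(d,open("d3.pkl","wb"))
a=cv2.resize(d["scene"]["img"][180:330,270:420],(400,400),interpolation=2); b=cv2.resize(d["wrist"]["img"][20:270,160:410],(400,400),interpolation=2)
cv2.imwrite("pics/c3.png",np.hstack([a,b]))
```

```text
[481.293 114.267 142.052] 1.2872292621309172 [ 6.188  1.333 -5.652] [ 0.235 -1.027 -0.127] 0.12434712158275174 9.8667
[481.793 114.031 142.06 ] 1.0555641177872892 [ 6.739  0.494 -7.423] [ 0.083 -1.269 -0.135] 0.12511935031470206 10.2
[482.268 113.725 142.083] 0.8239582968753985 [ 8.287 -1.167 -8.558] [-0.071 -1.434 -0.142] 0.1273677975494876 10.5333
[482.625 113.303 142.11 ] 0.5922698910709319 [ 9.35  -3.004 -9.637] [-0.35  -1.627 -0.116] 0.12420344170290155 10.8667
[482.866 112.878 142.105] 0.36069695893381315 [  9.647  -3.108 -10.076] [-0.592 -1.686 -0.082] 0.12727343492102072 11.2
[482.98  112.382 142.144] 0.13003880001581258 [ 9.729 -4.804 -9.648] [-0.811 -1.636  0.361] 0.12570930650177387 11.5333
[482.948 112.385 142.114] 0.1303749665921512 [10.912 -4.24  -8.897] [-0.836 -1.719  0.326] 0.12186850321198707 11.8333
[479.976 114.085 234.236] 0.1299590787375473 [0.155 0.537 0.597] [0.047 0.056 0.032] 0.5028674606127875 13.5083
```

View pics/c3.png

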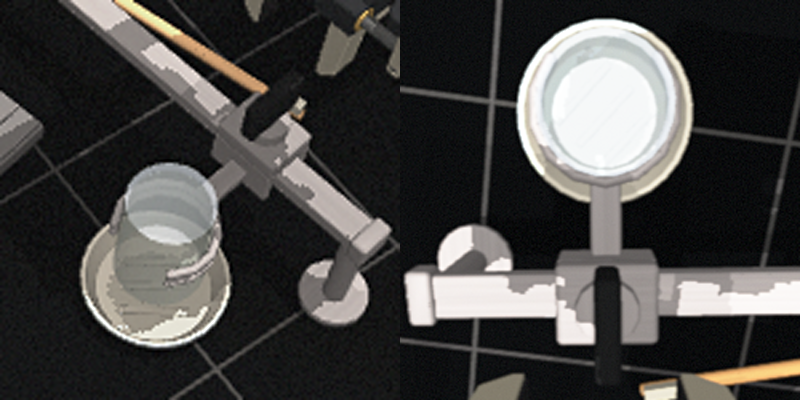

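The beaker (centre column 605.5) and the dish (604.5) coincide in the wrist crop. The wing stands square across the rail at its stop, and the gripper is clear.

Run:
```python
from bench import robot
print(robot.hand_in())
```

```text
the job is handed in; nothing more can be done
None
```

I loosened the clamp, slid the beaker over the soap dish (centred to about 1 mm along the rail in the wrist picture), tightened the knob to its stop, moved the gripper clear and handed the job in; the judge's verdict was not shown.

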